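# Take the spent filter cartridge out of the water purifier

## Task

The water purifier's filter cartridge is used up. Its holder is a push-to-release one: press the cartridge in gently along the sloping bay, without forcing it, until the latch lets go and it springs out, then pull it free and stand it upright in the blue tray, setting it down softly. Leave the tube rack, the bottle and the jar as they are.

Things in the scene. Friction and masses are not known exactly. Their poses are not given: they have to be found in the camera images.
- bay_mouth (a point): Centre of the mouth of the cartridge bay in the purifier's flat sloping face (104 mm up the slope x, 130 mm across y), about 165 mm above the bench. z is the bay's axis, pointing out of the bay: 22 degrees from vertical, leaning to the robot's side. x points up the slope, y across. Slot 37 mm (x) by 63 mm (y). Nothing but the cartridge stands above the face.
- unit: The whole white bench water purifier, fixed, 240 mm (x, front to back) by 160 mm (y), at most 185 mm high, at the upper edge of its sloping face. Origin on the bench; x points to its rear.
- cartridge_center (a point): Centre of the filter cartridge, a white block with a magenta cap: 34 mm (x) by 60 mm (y) by 120 mm long; z points to the cap, 60 mm away; 0.2 to 0.36 kg. At the start it is latched in the bay, axes along the bay's, cap 14 mm out of the sloping face; a hook stops it being pulled. Released, it stands loosely 44 mm out, 76 mm still in the bay, and draws out along the bay's axis.
- cartridge: The same cartridge, origin at the centre of its foot. Pressed in along its -z against a 5 to 9 N spring it unlatches at an unknown depth of 3 to 9 mm, with nothing felt then; a dead stop comes 2.5 mm deeper. Pressing until the stop is felt (12 to 20 N) is sure to unlatch it; over 40 N forces it. It rises only when let go; let go too early, it returns to its latched place.
- ejector: The black spring plate that the cartridge's foot rests on inside the bay, 30 by 54 mm, origin at the centre of its upper side. It slides along the bay's axis: 106 mm below the mouth while latched, 76 mm below it once sprung out, reached within a second of letting go. It stays out.
- tray_in (a point): Centre of the inner floor of the blue open tray, 5 mm above the bench; inside 120 mm (x) by 160 mm (y), walls 5 mm thick and 35 mm high over the bench. Loose, 0.9 kg. It stands to the left or to the right of the purifier.
- tube_rack: Magenta tube rack with blue-capped tubes, 85 mm (x) by 140 mm (y), 97 mm high over the caps, loose; on the other side of the purifier from the tray. Origin under its centre.
- reagent_bottle: Amber bottle with blue cap, 72 mm across, 150 mm high, loose. Origin under its centre.
- glass_jar: Green glass jar with red lid, 80 mm across, 110 mm high, loose. Origin under its centre.
Things that resemble listed ones, but are neither listed nor needed, are in the scene too. What is meant by the cartridge is not green, and is the smaller of those in its own colour. Leave any white look-alike of the part that bears tray_in alone.

How it is judged:
By the outcome, as a careful person would: the job done as asked, in the order asked, and still so for the second after the job is handed in, with the robot touching nothing.
It also fails if it takes over 51 s, if anything falls off the work surface, if the arm or the gripper's body presses on something with over 40 N, if the wrist force passes 120 N, or if a joint passes its speed limit or range.

## Robot

A 7-joint arm with a two-finger parallel gripper is mounted at the origin on the work surface. World frame = base frame: x ahead of the robot, y to its left, z up, the work surface at z = 0. Lengths are in m, angles in rad, forces in N, time in s.
With the tool pointing down it reaches from about 0.35 to 0.9 m from the base axis. Payload 8.1 kg.
Tool frame: the origin (TCP) lies midway between the tips of the shut fingers; the grasp point (between the pads) lies 19 mm behind it; z points along the fingers, y is the line along which they close (so a half turn about z gives the same grasp; the last joint's range is limited). The gripper opens to 92 mm and grips with 3 to 60 N. Pads are 19 mm wide; open, the fingers measure 130 mm over their backs; the gripper's body (75 mm by 190 mm) begins 47 mm behind the grasp point.
Start: joints at [-1.447, 0.434, 0.025, 1.573, -0.012, 1.134, -0.075], TCP at [0.141, 0.609, 0.227] pointing down, gripper open.
Joint ranges: [-2.62, 2.62], [-0.44, 2.09], [-1.27, 1.32], [0.08, 2.57], [-1.32, 4.46], [0.12, 2], [-2.74, 2.74]. Speed limits (rad/s): [2.22, 2.22, 3.01, 3.01, 3.14, 3.14, 3.14].

## Interface

Orientations are given as a rotation vector (axis times angle).
In Python, from cell import arm gives the robot as it stands.
- The arm moves only by the tool move_arm, never from a script. Its argument "motion" is a list of rows, each an object of numbers: "tx", "ty", "tz": the shift along the tool's x, y, z normalised to -1 to 1, where 1 is 1000 mm; "twist": the turn about the tool's z normalised to -1 to 1, where 1 is pi/2 rad. In form: [{"tx": .., "ty": .., "tz": .., "twist": ..}, ...]. A call has 1 to 12 rows; each row shifts and turns the commanded pose from where the row before left it, along the tool's axes as they then stand; what a row does not reach is not made up. A row lasts 1/10 s, in which the tool goes at most 50 mm and 8.59 degrees, less where a joint would pass 70% of its speed; a pose out of reach is approached as far as the arm can. A call with a number of a shift or a turn outside -1 to 1 is refused whole. A call with a gripper value outside its range is refused whole. "gripper" is the gripper's target within -1 to 1 (shut at 1, half-way at 0, fully open at -1), set as the call begins (left out, the last holds). The fingers move at their own pace and stop on an object; "squeeze" is the grip in N (left out, the last holds). Time passes only in rows, so rows that do not move let the fingers close. It gives the time, the measured TCP pose, the force, the opening and the grip force at its end, in the units of the state.
- arm.observe(): the state, without advancing time (a new reading comes with each control period).
- arm.get_image(name): name is "scene" or "top"; returns the picture (400x640x3 uint8, red, green, blue); there is no depth.
- arm.calibration(name): a dict with "K" (3x3 intrinsics, pixels), "k1" (the pictures are not rectified: a ray, as slopes to the right and down, at radius r is drawn at 1 + k1 r^2 times it, then the intrinsics apply), "T" (4x4, takes a point from camera to world coordinates). Camera axes: x right, y down, z forward; pixel columns grow to the right and rows downward; lengths in m; the calibration is good to about 2 mm. A picture is of the moment at which its call begins. calibration takes no time and is no camera call.
- arm.sign_off(): hands the job in; it is judged then, once.
Trained networks look in the newest picture that a camera, given by its name, has taken for a name from the list of things; names that differ only in an ending like _2 or _b are one class to them, and where a whole thing is asked for, a point or a joint stands for the part that bears it (a point fixed in the world has none). Each returns a list of dicts, best first, with "conf" (0 to 1); they miss things now and then, are a little off and sometimes report something else, mostly with a low value. They report only what shows in the picture. A call takes as long as a camera call. They do not tell look-alikes from the thing itself.
- arm.look_for(camera, query): "point" ([column, row] as shares, 0 to 1, of the picture: columns of its width, rows of its height, amid what is visible of it).
- arm.regions_of(camera, query): "region" (400x640 bool, what is visible of it) and "point" ([column, row] as shares, 0 to 1, of the picture: columns of its width, rows of its height, amid what is visible of it).
- arm.place_of(camera, query): "point" ([column, row] as shares, 0 to 1, of the picture: columns of its width, rows of its height: a listed point, or the origin of a listed thing).
The state is a dict: "clock": time; "joints": joint angles; "dq": joint speeds; "joint_efforts": joint torques, N m; "position": TCP position; "ee_rot": TCP orientation; "force": force on the tool from outside, world axes, zero at the start; "ft_torque": the same for the moment, N m; "width": opening from 0.0 (shut) to 1.0 (fully open); "gripper_force": force on a finger pad.
Only numpy, scipy, OpenCV 4.12 (cv2) and the standard library are available. Lean on these libraries where they do the work, as an engineer would, in place of code of your own. Each camera call takes 0.05 s, during which the arm holds its last target. There are 200 camera calls.

## Working session

There is one attempt and no reset: what is moved stays moved. The work goes in short steps, Python scripts to look and compute and a tool call to move; the robot and the scene stay as the last step left them, time stands still between calls to the robot, and variables do not carry over. Pictures are saved under pics/ and viewed, at most 10 in all, crops included, and the job is handed in when it is done.

Besides the shell and the picture viewer there is one more tool, called after "Call:" as a command line: name --argument value ..., lists and objects as JSON in quotes. move_arm: Moves the arm, as the interface text tells. Scaled input: -1 to 1 covers 1000 mm each way for a shift and pi/2 rad each way for a turn. Its arguments: {"type":"object","properties":{"motion":{"type":"array","items":{"type":"object","properties":{"tx":{"type":"number"},"ty":{"type":"number"},"tz":{"type":"number"},"twist":{"type":"number"}}}},"gripper":{"type":"number"},"squeeze":{"type":"number"}},"required":["motion"]}

```bash
mkdir -p pics; python3 - <<'E'
from cell import arm
import cv2, numpy as np
s=arm.observe(); print(s['clock'],s['position'],s['ee_rot'],s['width'])
ims=[]
for n in("scene","top"):
    im=arm.get_image(n); cv2.imwrite(f'pics/{n}0.png',im[:,:,::-1])
    c=arm.calibration(n); print(n,np.round(c['K'],1).tolist(),c['k1'],np.round(c['T'],3).tolist())
    for q in("bay_mouth","cartridge_center","cartridge","tray_in","unit","tube_rack","reagent_bottle","glass_jar"):
        print(n,q,[(np.round(np.array(d['point'])*[640,400],1).tolist(),round(d['conf'],2)) for d in arm.place_of(n,q)])
E
```

```text
0.0 [0.14049076 0.60847786 0.22593882] [-3.55739156e-01 -3.12133813e+00  2.46471047e-03] 1.0000701774901122
scene [[404.5, 0.0, 317.9], [0.0, 404.5, 193.0], [0.0, 0.0, 1.0]] -0.0389822777832204 [[0.298, 0.801, -0.52, 1.015], [0.954, -0.259, 0.149, -0.149], [-0.015, -0.541, -0.841, 1.043], [0.0, 0.0, 0.0, 1.0]]
scene bay_mouth [([311.6, 222.9], 0.6), ([188.7, 272.7], 0.33)]
scene cartridge_center [([377.3, 125.9], 0.89), ([396.4, 241.9], 0.78)]
scene cartridge [([404.6, 227.4], 0.77), ([383.4, 149.1], 0.74), ([462.7, 260.3], 0.46)]
scene tray_in [([191.1, 272.2], 0.63), ([197.6, 175.5], 0.63)]
scene unit [([320.9, 256.2], 0.84)]
scene tube_rack [([431.7, 198.0], 0.94)]
scene reagent_bottle [([459.6, 257.9], 0.8)]
scene glass_jar [([221.3, 352.1], 0.78)]
top [[393.8, 0.0, 318.7], [0.0, 393.8, 199.9], [0.0, 0.0, 1.0]] -0.05397896693323294 [[0.03, -0.997, 0.071, 0.353], [-1.0, -0.03, 0.003, 0.002], [-0.001, -0.071, -0.997, 1.411], [0.0, 0.0, 0.0, 1.0]]
top bay_mouth []
top cartridge_center [([267.4, 157.1], 0.83), ([234.5, 273.1], 0.73), ([328.1, 159.1], 0.59)]
top cartridge [([253.6, 169.0], 0.9), ([223.3, 130.9], 0.69), ([239.0, 253.1], 0.68), ([327.5, 161.6], 0.67)]
top tray_in [([423.3, 184.5], 0.91), ([407.9, 279.7], 0.56)]
top unit [([325.9, 164.1], 0.88)]
top tube_rack [([220.4, 184.8], 0.66)]
top reagent_bottle [([221.2, 129.2], 0.91)]
top glass_jar [([413.6, 122.5], 0.96)]
```

View pics/scene0.png

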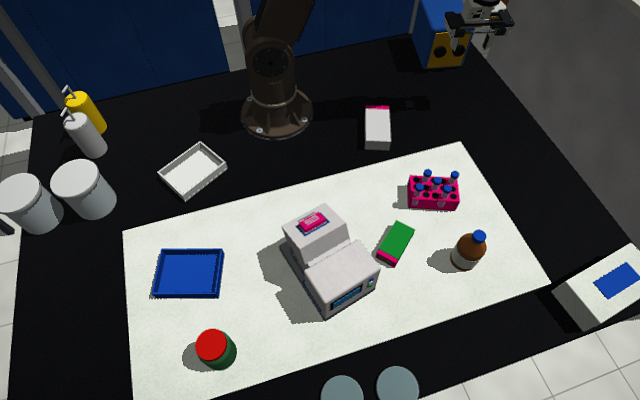

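View pics/top0.png

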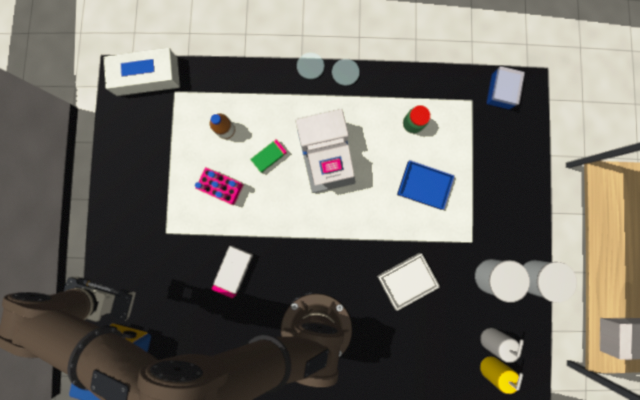

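The scene view shows the purifier at (320,265) with the white block and magenta cap in its sloping face at (313,222). The tray is at (188,272). The top view shows the cap at (331,165) and the tray at (425,185).

Things that could be taken for the cartridge:
- block in the bay: top (331,165)
- white block with magenta end lying on the bench: top (232,270)
- green block with magenta end: top (268,156)

I choose the one in the bay. The white tray at top (408,280) is a look-alike, and I take the blue one.

```bash
cat > h.py <<'E'
from cell import arm
import cv2, numpy as np
def ray(n,uv):
    c=arm.calibration(n); K=c['K']; T=np.array(c['T']); d=(np.array(uv,float)-[K[0][2],K[1][2]])/[K[0][0],K[1][1]]
    u=d.copy()
    for _ in range(20): u=d/(1+c['k1']*(u@u))
    r=T[:3,:3]@np.array([u[0],u[1],1]); return T[:3,3],r/np.linalg.norm(r)
def onz(n,uv,z):
    o,r=ray(n,uv); return o+r*(z-o[2])/r[2]
def proj(n,p):
    c=arm.calibration(n); T=np.array(c['T']); q=T[:3,:3].T@(np.array(p)-T[:3,3]); u=q[:2]/q[2]
    u=u*(1+c['k1']*(u@u)); K=c['K']; return np.array([K[0][0]*u[0]+K[0][2],K[1][1]*u[1]+K[1][2]])
def tri(a,b):
    (o1,r1),(o2,r2)=ray("scene",a),ray("top",b)
    s=np.linalg.lstsq(np.c_[r1,-r2],o2-o1,rcond=None)[0]
    p,q=o1+r1*s[0],o2+r2*s[1]; return (p+q)/2,np.linalg.norm(p-q)
E
python3 - <<'E'
from h import *
a=cv2.imread('pics/scene0.png')[190:330,260:400]; b=cv2.imread('pics/top0.png')[95:205,285:375]
a=cv2.resize(a,(400,400),interpolation=2); b=cv2.resize(b,(327,400),interpolation=2)
cv2.imwrite('pics/crop1.png',np.hstack([a,b]))
E
```

```text
(no output)
```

View pics/crop1.png

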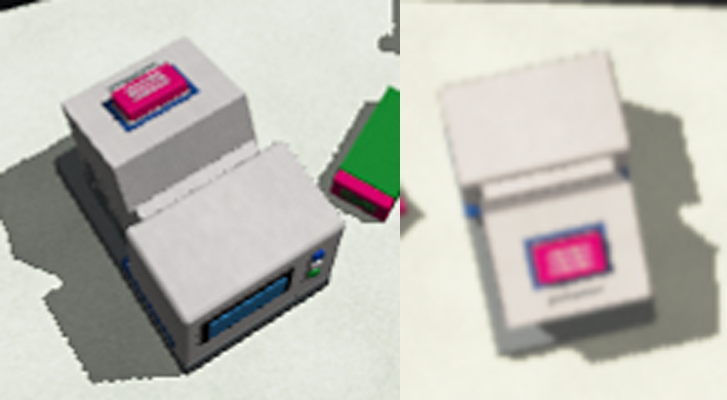

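The crop confirms it: the block with the magenta cap sits in the slot of the sloping face. The upper edge of the face is on the side away from the robot.

```bash
cat >> h.py <<'E'
def frame(yaw):
    t=np.radians(22); c,s=np.cos(yaw),np.sin(yaw); R=np.array([[c,-s,0],[s,c,0],[0,0,1]])
    return R@np.array([[np.cos(t),0,-np.sin(t)],[0,1,0],[np.sin(t),0,np.cos(t)]])
E
python3 - <<'E'
from h import *
from scipy.optimize import least_squares
S=[(302,248.1),(346.8,223.2),(325.5,203.3),(281.7,225.7)];Tp=[(347.4,144.5),(308.4,150.8),(314.7,185.2),(355.1,177.5)]
L=[(52,-65),(52,65),(-52,65),(-52,-65)]
for a,b in zip(S,Tp): print(np.round(tri(a,b)[0],3),round(tri(a,b)[1],4))
def res(v):
    F=frame(v[3]); r=[]
    for l,a,b in zip(L,S,Tp):
        p=v[:3]+F@np.array([l[0],l[1],0])/1000
        r+=[proj("scene",p)-a,proj("top",p)-b]
    return np.ravel(r)
f=least_squares(res,[.5,-.03,.165,0],loss='soft_l1'); v=f.x; print('mouth',v.round(4),np.degrees(v[3]),res(v).round(1))
F=frame(v[3])
for n in("scene","top"):
    im=cv2.imread(f'pics/{n}0.png'); h=cv2.cvtColor(im,cv2.COLOR_BGR2HSV)
    m=cv2.inRange(h,(155,120,120),(175,255,255))
    P=proj(n,v[:3]+F[:,2]*.014); c0=P.round().astype(int); w=np.zeros_like(m); cv2.circle(w,tuple(map(int,c0)),30,255,-1); m&=w
    r=cv2.minAreaRect(cv2.findNonZero(m)); print(n,'cap top pred',P.round(1),'magenta',r)
    # predicted magenta silhouette of cap (top + ~10mm sides)
    pts=np.float32([proj(n,v[:3]+F@np.array([x,y,z])) for x in(-.017,.017) for y in(-.03,.03) for z in(.003,.014)])
    print(cv2.minAreaRect(pts))
# tray
for n in("scene","top"):
    im=cv2.imread(f'pics/{n}0.png'); h=cv2.cvtColor(im,cv2.COLOR_BGR2HSV)
    m=cv2.inRange(h,(105,120,60),(130,255,255))
    cs=max([c for c in cv2.findContours(m,0,2)[0] if (100<c[:,0,1].mean()<310 and 130<c[:,0,0].mean()<460)],key=cv2.contourArea)
    r=cv2.minAreaRect(cs); print(n,r,[onz(n,p,.035).round(3)[:2].tolist() for p in cv2.boxPoints(r)])
print(onz("top",(423.3,184.5),.005),onz("scene",(189.5,272.3),.005))
E
```

```text
[ 0.619 -0.079  0.184] 0.0024
[0.593 0.042 0.192] 0.0008
[0.491 0.021 0.135] 0.001
[ 0.521 -0.108  0.136] 0.0055
mouth [ 0.5556 -0.0304  0.161   0.2453] 14.052526349693867 [-1.8  0.9  0.6  0.3 -0.1 -0.2 -0.5  2.7  0.1 -0.8 -0.2 -0.8  0.1  0.1
 -1.5 -1.6]
scene cap top pred [312.4 220.3] magenta ((312.0660400390625, 221.5188751220703), (12.238201141357422, 24.28214454650879), 60.945396423339844)
((312.9466857910156, 221.9166717529297), (12.75789737701416, 26.7915096282959), 61.27744674682617)
top cap top pred [331.5 165.8] magenta ((331.22357177734375, 165.50587463378906), (11.497314453125, 19.52374267578125), 77.47119140625)
((331.4015808105469, 165.3955078125), (11.221678733825684, 19.227046966552734), 77.78921508789062)
scene ((187.56597900390625, 271.5484619140625), (69.47371673583984, 48.08671188354492), 2.602562189102173) [[0.557, -0.472], [0.42, -0.454], [0.488, -0.271], [0.619, -0.301]]
top ((425.7128601074219, 184.84097290039062), (48.28691482543945, 35.245758056640625), 18.853158950805664) [[0.481, -0.269], [0.601, -0.308], [0.55, -0.471], [0.431, -0.431]]
[ 0.5198072  -0.36890749  0.005     ] [ 0.51244493 -0.37623888  0.005     ]
```

```bash
cat >> h.py <<'E'
from scipy.spatial.transform import Rotation as Ro
def to(p):
    s=arm.observe(); R=Ro.from_rotvec(s['ee_rot']).as_matrix(); d=R.T@(np.array(p)-s['position'])
    print('t',round(s['clock'],2),'pos',s['position'].round(4),'yaw_y',round(np.degrees(np.arctan2(R[1,1],R[0,1])),2),'F',np.round(s['force'],1),'w',round(s['width'],3)); return d.round(4)
M=np.array([.5555,-.0305,.163]); YAW=np.radians(14.1); F=frame(YAW)
E
echo ok
```

```text
ok
```

Call:
move_arm --motion '[{"tz":-0.02,"twist":-0.075},{"tz":-0.02,"twist":-0.075},{"tz":-0.02,"twist":-0.075},{"tz":-0.01,"twist":-0.075}]' --gripper 1 --squeeze 10

```text
invalid input
```

```bash
python3 -c "
from h import *
print(to(M+F@[-.008,0,.06]))"
```

```text
t 0.9 pos [0.1406 0.609  0.2267] yaw_y 77.0 F [ 0.6 -0.3  0.2] w 1.001
[-0.5215 -0.5434  0.0111]
```

Call:
move_arm --motion '[{"tx":0,"ty":0,"tz":-0.02,"twist":-0.075},{"tx":0,"ty":0,"tz":-0.02,"twist":-0.075},{"tx":0,"ty":0,"tz":-0.02,"twist":-0.075},{"tx":0,"ty":0,"tz":-0.01,"twist":-0.075}]' --gripper 1 --squeeze 10

```text
clock: 1.3
position: [0.1407, 0.6096, 0.2987]
ee_rot: [-0.39, 3.117, 0.004]
force: [0.5, 0.9, 0.0]
width: 0.7
gripper_force: 0.0
```

```bash
python3 -c "
from h import *
print(to(M+F@[-.008,0,.06]))"
```

```text
t 1.3 pos [0.1407 0.6096 0.2987] yaw_y 104.27 F [0.5 0.9 0. ] w 0.7
[-0.2142 -0.7227  0.0817]
```

Call:
move_arm --motion '[{"tx":-0.012,"ty":-0.042,"tz":0,"twist":0},{"tx":-0.012,"ty":-0.042,"tz":0,"twist":0},{"tx":-0.012,"ty":-0.042,"tz":0,"twist":0},{"tx":-0.012,"ty":-0.042,"tz":0,"twist":0},{"tx":-0.012,"ty":-0.042,"tz":0,"twist":0},{"tx":-0.012,"ty":-0.042,"tz":0,"twist":0},{"tx":-0.012,"ty":-0.042,"tz":0,"twist":0},{"tx":-0.012,"ty":-0.042,"tz":0,"twist":0},{"tx":-0.012,"ty":-0.042,"tz":0,"twist":0},{"tx":-0.012,"ty":-0.042,"tz":0,"twist":0},{"tx":-0.012,"ty":-0.042,"tz":0,"twist":0},{"tx":-0.012,"ty":-0.042,"tz":0,"twist":0}]'

```text
clock: 2.5
position: [0.4028, 0.1532, 0.2971]
ee_rot: [-0.383, 3.117, 0.001]
force: [1.1, 0.2, 0.3]
width: 0.005
gripper_force: 0.0
```

```bash
python3 -c "
from h import *
print(to(M+F@[-.008,0,.06]))"
```

```text
t 2.5 pos [0.4028 0.1532 0.2971] yaw_y 104.01 F [1.1 0.2 0.3] w 0.005
[-0.0737 -0.2153  0.0814]
```

Call:
move_arm --motion '[{"tx":-0.0125,"ty":-0.036,"tz":0.01,"twist":0},{"tx":-0.0125,"ty":-0.036,"tz":0.01,"twist":0},{"tx":-0.0125,"ty":-0.036,"tz":0.015,"twist":0},{"tx":-0.0125,"ty":-0.036,"tz":0.015,"twist":0},{"tx":-0.0125,"ty":-0.036,"tz":0.015,"twist":0},{"tx":-0.0115,"ty":-0.035,"tz":0.015,"twist":0},{"tx":0,"ty":0,"tz":0,"twist":0},{"tx":0,"ty":0,"tz":0,"twist":0}]'

```text
clock: 3.3
position: [0.5259, -0.0366, 0.2163]
ee_rot: [0.38, -3.117, 0.0]
force: [0.4, 0.5, -1.0]
width: 0.007
gripper_force: 0.0
```

```bash
python3 - <<'E'
from h import *
print(to(M+F@[-.008,0,.06]), to(M+F@[-.008,0,.024]))
a=arm.get_image("scene")[150:290,230:410,::-1];b=arm.get_image("top")[95:235,250:400,::-1]
cv2.imwrite('pics/c2.png',np.hstack([cv2.resize(x,None,fx=2.4,fy=2.4,interpolation=2) for x in(a,b)]))
E
```

```text
t 3.3 pos [ 0.5259 -0.0366  0.2163] yaw_y 103.89 F [ 0.4  0.5 -1. ] w 0.007
t 3.3 pos [ 0.5259 -0.0366  0.2163] yaw_y 103.89 F [ 0.4  0.5 -1. ] w 0.007
[-0.0003 -0.0013  0.0007] [-0.0138 -0.0013  0.034 ]
```

View pics/c2.png

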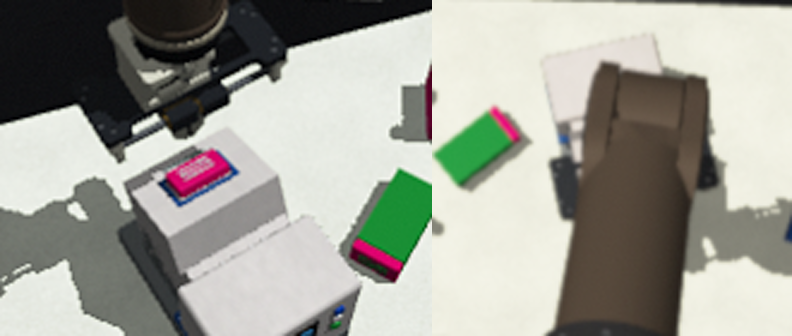

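The tool hovers in line with the cap, about 35 mm above it along the bay axis. The shut fingers are near crop pixel (195,120) and the cap is at (200,172). Next I approach along the axis, then press.

Call:
move_arm --motion '[{"tx":-0.005,"ty":-0.001,"tz":0.012,"twist":0},{"tx":-0.005,"ty":0,"tz":0.012,"twist":0},{"tx":-0.004,"ty":0,"tz":0.01,"twist":0},{"tx":0,"ty":0,"tz":0,"twist":0}]'

```text
clock: 3.8
position: [0.5393, -0.0328, 0.1808]
ee_rot: [0.384, -3.115, -0.0]
force: [-0.1, 0.5, 0.4]
width: 0.003
gripper_force: 0.0
```

Call:
move_arm --motion '[{"tx":-0.0004,"ty":0,"tz":0.001,"twist":0},{"tx":-0.0004,"ty":0,"tz":0.001,"twist":0},{"tx":-0.0004,"ty":0,"tz":0.001,"twist":0},{"tx":-0.0004,"ty":0,"tz":0.001,"twist":0},{"tx":0,"ty":0,"tz":0,"twist":0}]'

```text
clock: 4.3
position: [0.5415, -0.0332, 0.1789]
ee_rot: [-0.383, 3.118, 0.0]
force: [-1.2, -0.4, 1.9]
width: 0.007
gripper_force: 0.7
```

Call:
move_arm --motion '[{"tx":-0.0004,"ty":0,"tz":0.001,"twist":0},{"tx":-0.0004,"ty":0,"tz":0.001,"twist":0},{"tx":-0.0004,"ty":0,"tz":0.001,"twist":0},{"tx":0,"ty":0,"tz":0,"twist":0}]'

```text
clock: 4.7
position: [0.5425, -0.033, 0.176]
ee_rot: [-0.383, 3.118, 0.0]
force: [-2.1, 0.7, 6.3]
width: 0.007
gripper_force: 3.0
```

Call:
move_arm --motion '[{"tx":-0.0004,"ty":0,"tz":0.001,"twist":0},{"tx":-0.0004,"ty":0,"tz":0.001,"twist":0},{"tx":0,"ty":0,"tz":0,"twist":0}]'

```text
clock: 5.0
position: [0.5433, -0.0328, 0.1741]
ee_rot: [-0.383, 3.118, 0.0]
force: [-1.5, -0.8, 6.0]
width: 0.006
gripper_force: 3.1
```

Call:
move_arm --motion '[{"tx":-0.0004,"ty":0,"tz":0.001,"twist":0},{"tx":-0.0004,"ty":0,"tz":0.001,"twist":0},{"tx":0,"ty":0,"tz":0,"twist":0}]'

```text
clock: 5.3
position: [0.5441, -0.0325, 0.172]
ee_rot: [-0.383, 3.118, 0.0]
force: [-2.0, 0.2, 5.1]
width: 0.005
gripper_force: 2.8
```

Call:
move_arm --motion '[{"tx":-0.0004,"ty":0,"tz":0.001,"twist":0},{"tx":0,"ty":0,"tz":0,"twist":0}]'

```text
clock: 5.5
position: [0.5445, -0.0324, 0.171]
ee_rot: [-0.383, 3.118, 0.0]
force: [-2.5, -0.4, 6.1]
width: 0.008
gripper_force: 2.8
```

Call:
move_arm --motion '[{"tx":-0.0004,"ty":0,"tz":0.001,"twist":0},{"tx":0,"ty":0,"tz":0,"twist":0}]'

```text
clock: 5.7
position: [0.5449, -0.0323, 0.17]
ee_rot: [-0.383, 3.118, 0.0]
force: [-2.1, -0.4, 5.1]
width: 0.004
gripper_force: 2.8
```

Call:
move_arm --motion '[{"tx":-0.0004,"ty":0,"tz":0.001,"twist":0},{"tx":0,"ty":0,"tz":0,"twist":0}]'

```text
clock: 5.9
position: [0.545, -0.0324, 0.1692]
ee_rot: [0.382, -3.118, -0.0]
force: [-3.6, -1.5, 9.9]
width: 0.004
gripper_force: 5.3
```

Call:
move_arm --motion '[{"tx":-0.0002,"ty":0,"tz":0.0005,"twist":0},{"tx":0,"ty":0,"tz":0,"twist":0}]'

```text
clock: 6.1
position: [0.5451, -0.0324, 0.1689]
ee_rot: [0.382, -3.118, -0.0]
force: [-5.7, -0.8, 12.6]
width: 0.004
gripper_force: 6.9
```

Call:
move_arm --motion '[{"tx":-0.0002,"ty":0,"tz":0.0005,"twist":0},{"tx":0,"ty":0,"tz":0,"twist":0}]'

```text
clock: 6.3
position: [0.5451, -0.0325, 0.1686]
ee_rot: [0.382, -3.118, -0.0]
force: [-8.0, -1.3, 15.3]
width: 0.007
gripper_force: 8.6
```

The stop is felt at about 17 N, so the latch has let go. I retreat along the axis.

Call:
move_arm --motion '[{"tx":0.008,"ty":0,"tz":-0.02,"twist":0},{"tx":0.012,"ty":0,"tz":-0.03,"twist":0},{"tx":0.012,"ty":0,"tz":-0.03,"twist":0},{"tx":0.012,"ty":0,"tz":-0.03,"twist":0}]'

```text
clock: 6.7
position: [0.5024, -0.0428, 0.2787]
ee_rot: [0.383, -3.118, 0.0]
force: [-0.3, 0.6, 0.1]
width: 0.006
gripper_force: 0.0
```

Call:
move_arm --motion '[{"tx":0,"ty":0,"tz":0,"twist":0},{"tx":0,"ty":0,"tz":0,"twist":0},{"tx":0,"ty":0,"tz":0,"twist":0},{"tx":0,"ty":0,"tz":0,"twist":0},{"tx":0,"ty":0,"tz":0,"twist":0},{"tx":0,"ty":0,"tz":0,"twist":0},{"tx":0,"ty":0,"tz":0,"twist":0},{"tx":0,"ty":0,"tz":0,"twist":0}]' --gripper -1

```text
clock: 7.5
position: [0.503, -0.0427, 0.2776]
ee_rot: [0.383, -3.118, 0.0]
force: [-0.0, -0.1, -0.3]
width: 0.657
gripper_force: 0.0
```

```bash
python3 - <<'E'
from h import *
a=arm.get_image("scene"); m=cv2.inRange(cv2.cvtColor(a,cv2.COLOR_RGB2HSV),(155,120,120),(175,255,255)); w=np.zeros_like(m); w[180:260,280:345]=255
r=cv2.minAreaRect(cv2.findNonZero(m&w)); print(r)
for z in(.014,.044):
  P=np.float32([proj("scene",M+F@np.array([x,y,k])) for x in(-.017,.017) for y in(-.03,.03) for k in(z-.011,z)]); print(z,cv2.minAreaRect(P))
# grasp point 27mm out -> TCP 19 mm lower
print(to(M+F@[0,0,.027]+[0,0,-.019]), to(M+F@[0,0,.085]+[0,0,-.019]))
a=a[150:290,230:410,::-1]
cv2.imwrite('pics/c3.png',cv2.resize(a,None,fx=3,fy=3,interpolation=2))
E
```

```text
((309.1878662109375, 212.26112365722656), (11.652069091796875, 24.82050323486328), 61.38954162597656)
0.014 ((312.8742980957031, 221.49609375), (12.772151947021484, 26.841262817382812), 61.24847412109375)
0.044 ((310.1736755371094, 212.4529571533203), (12.825010299682617, 27.414081573486328), 61.606773376464844)
t 7.55 pos [ 0.503  -0.0427  0.2777] yaw_y 104.0 F [ 0.1 -0.4  0.5] w 0.697
t 7.55 pos [ 0.503  -0.0427  0.2777] yaw_y 104.0 F [ 0.1 -0.4  0.5] w 0.697
[-0.0438 -0.0009  0.1086] [-0.022  -0.0009  0.0548]
```

View pics/c3.png

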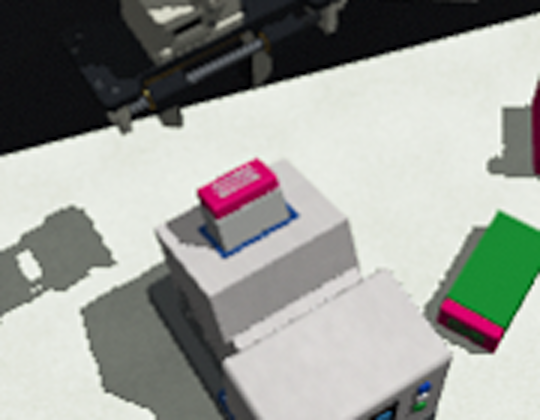

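The cartridge has sprung out: the cap is at crop pixel (238,187) and the white body shows below it. I move down over it with the gripper open.

Call:
move_arm --motion '[{"tx":-0.011,"ty":-0.002,"tz":0.027,"twist":0},{"tx":-0.011,"ty":0,"tz":0.026,"twist":0},{"tx":0,"ty":0,"tz":0,"twist":0},{"tx":0,"ty":0,"tz":0,"twist":0},{"tx":-0.006,"ty":0,"tz":0.014,"twist":0},{"tx":-0.006,"ty":0,"tz":0.014,"twist":0},{"tx":-0.005,"ty":0,"tz":0.013,"twist":0},{"tx":-0.005,"ty":0,"tz":0.012,"twist":0},{"tx":0,"ty":0,"tz":0,"twist":0},{"tx":0,"ty":0,"tz":0,"twist":0}]'

```text
clock: 8.55
position: [0.546, -0.0341, 0.1713]
ee_rot: [0.382, -3.117, 0.0]
force: [0.9, 0.3, -0.9]
width: 1.001
gripper_force: 0.0
```

```bash
python3 - <<'E'
from h import *
print(to(M+F@[0,0,.027]+[0,0,-.0165]))
E
```

```text
t 8.55 pos [ 0.546  -0.0341  0.1713] yaw_y 103.99 F [ 0.9  0.3 -0.9] w 1.001
[ 0.      0.0012 -0.0002]
```

Call:
move_arm --motion '[{"tx":0,"ty":0,"tz":0,"twist":0},{"tx":0,"ty":0,"tz":0,"twist":0},{"tx":0,"ty":0,"tz":0,"twist":0},{"tx":0,"ty":0,"tz":0,"twist":0},{"tx":0,"ty":0,"tz":0,"twist":0},{"tx":0,"ty":0,"tz":0,"twist":0},{"tx":0,"ty":0,"tz":0,"twist":0}]' --gripper 1 --squeeze 12

```text
clock: 9.25
position: [0.5463, -0.034, 0.1719]
ee_rot: [-0.383, 3.118, 0.0]
force: [-0.5, 0.2, 1.9]
width: 0.655
gripper_force: 12.0
```

Call:
move_arm --motion '[{"tx":0.0025,"ty":0,"tz":-0.0062,"twist":0},{"tx":0.004,"ty":0,"tz":-0.01,"twist":0},{"tx":0.004,"ty":0,"tz":-0.01,"twist":0},{"tx":0.004,"ty":0,"tz":-0.01,"twist":0},{"tx":0.004,"ty":0,"tz":-0.01,"twist":0},{"tx":0.004,"ty":0,"tz":-0.01,"twist":0},{"tx":0.004,"ty":0,"tz":-0.01,"twist":0},{"tx":0.004,"ty":0,"tz":-0.01,"twist":0},{"tx":0.004,"ty":0,"tz":-0.01,"twist":0},{"tx":0.004,"ty":0,"tz":-0.01,"twist":0},{"tx":0,"ty":0,"tz":-0.02,"twist":0},{"tx":0,"ty":0,"tz":-0.01,"twist":0}]' --squeeze 15

```text
clock: 10.45
position: [0.5091, -0.0435, 0.2997]
ee_rot: [-0.382, 3.116, -0.0]
force: [0.4, -0.6, -2.8]
width: 0.654
gripper_force: 15.0
```

```bash
python3 - <<'E'
from h import *
print(to([.516,-.371,.25]))
a=arm.get_image("scene")[60:260,220:420,::-1];b=arm.get_image("top")[95:295,250:400,::-1]
cv2.imwrite('pics/c4.png',np.hstack([cv2.resize(x,None,fx=2.2,fy=2.2,interpolation=2) for x in(a,b)]))
E
```

```text
t 10.45 pos [ 0.5091 -0.0435  0.2997] yaw_y 103.99 F [ 0.4 -0.6 -2.8] w 0.654
[ 0.0726 -0.3195  0.0496]
```

View pics/c4.png

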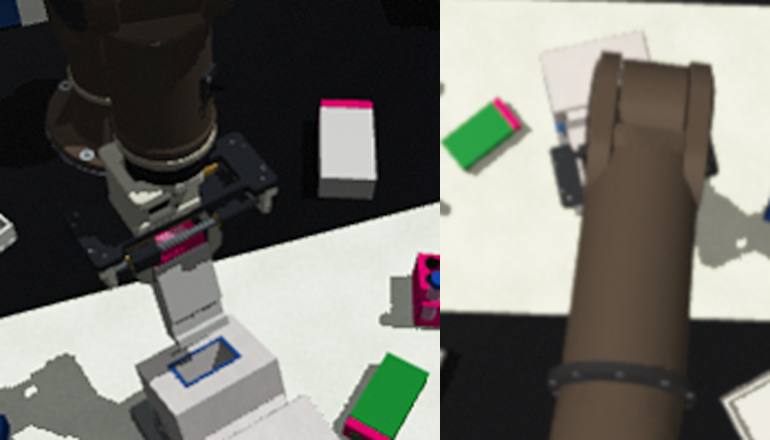

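The cartridge is drawn clear and still tilted about 22° in the grip; the bay slot at crop (205,360) is empty. I carry it over the blue tray.

Call:
move_arm --motion '[{"tx":0.004,"ty":-0.013,"tz":-0.01,"twist":0},{"tx":0.008,"ty":-0.027,"tz":-0.01,"twist":0},{"tx":0.01,"ty":-0.034,"tz":0,"twist":0},{"tx":0.01,"ty":-0.036,"tz":0,"twist":0},{"tx":0.01,"ty":-0.036,"tz":0,"twist":0},{"tx":0.01,"ty":-0.036,"tz":0,"twist":0},{"tx":0.01,"ty":-0.036,"tz":0,"twist":0},{"tx":0.01,"ty":-0.036,"tz":0,"twist":0},{"tx":0.01,"ty":-0.034,"tz":0,"twist":0},{"tx":0.007,"ty":-0.022,"tz":0,"twist":0},{"tx":0.0032,"ty":-0.0096,"tz":0,"twist":0},{"tx":0,"ty":0,"tz":0,"twist":0}]'

```text
clock: 11.75
position: [0.4953, -0.3776, 0.3174]
ee_rot: [0.378, -3.117, 0.0]
force: [0.4, -0.5, -3.0]
width: 0.656
gripper_force: 15.0
```

```bash
python3 - <<'E'
from h import *
print(to([.497,-.376,.10]))
E
```

```text
t 11.75 pos [ 0.4953 -0.3776  0.3174] yaw_y 103.83 F [ 0.4 -0.5 -3. ] w 0.656
[-0.0023  0.0012  0.2174]
```

Call:
move_arm --motion '[{"tx":-0.002,"ty":0.001,"tz":0.012,"twist":0},{"tx":0,"ty":0,"tz":0.03,"twist":0},{"tx":0,"ty":0,"tz":0.035,"twist":0},{"tx":0,"ty":0,"tz":0.035,"twist":0},{"tx":0,"ty":0,"tz":0.035,"twist":0},{"tx":0,"ty":0,"tz":0.03,"twist":0},{"tx":0,"ty":0,"tz":0.02,"twist":0},{"tx":0,"ty":0,"tz":0.01,"twist":0},{"tx":0,"ty":0,"tz":0.005,"twist":0},{"tx":0,"ty":0,"tz":0,"twist":0}]'

```text
clock: 12.75
position: [0.4987, -0.3736, 0.1059]
ee_rot: [-0.384, 3.118, 0.0]
force: [-0.1, -0.4, -2.9]
width: 0.655
gripper_force: 15.0
```

Call:
move_arm --motion '[{"tx":0,"ty":0,"tz":0,"twist":0},{"tx":0,"ty":0,"tz":0,"twist":0},{"tx":0,"ty":0,"tz":0,"twist":0},{"tx":0,"ty":0,"tz":0,"twist":0},{"tx":0,"ty":0,"tz":0,"twist":0}]' --squeeze 6

```text
clock: 13.25
position: [0.4985, -0.3743, 0.1061]
ee_rot: [-0.383, 3.118, -0.0]
force: [0.7, 0.0, -3.4]
width: 0.657
gripper_force: 6.0
```

```bash
python3 - <<'E'
from h import *
print(to([.497,-.376,.10]))
a=arm.get_image("scene")[150:330,110:310,::-1];b=arm.get_image("top")[95:275,330:490,::-1]
cv2.imwrite('pics/c5.png',np.hstack([cv2.resize(x,None,fx=2.2,fy=2.2,interpolation=2) for x in(a,b)]))
E
```

```text
t 13.25 pos [ 0.4985 -0.3743  0.1061] yaw_y 104.0 F [ 0.7  0.  -3.4] w 0.657
[ 0.0018 -0.0013  0.0061]
```

View pics/c5.png

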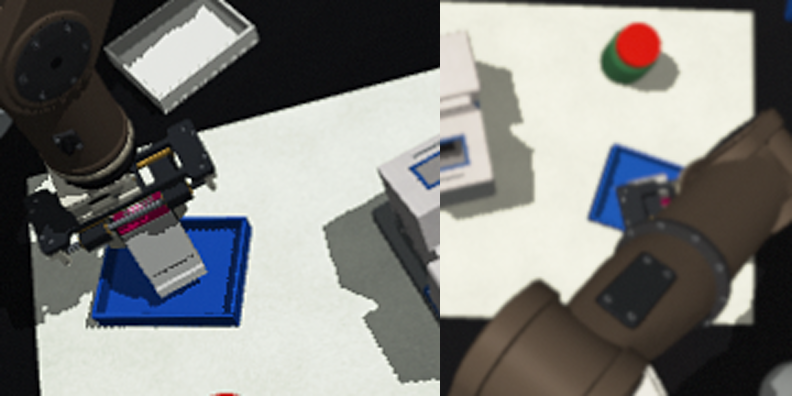

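```bash
cat >> h.py <<'E'
def foot(tilt,p=None,L=.103):
    s=arm.observe(); g=s['position']+[0,0,.019]; c,sn=np.cos(YAW),np.sin(YAW); R=np.array([[c,-sn,0],[sn,c,0],[0,0,1]])
    t=np.radians(tilt); A=R@np.array([[np.cos(t),0,-np.sin(t)],[0,1,0],[np.sin(t),0,np.cos(t)]])
    for x in(.017,-.017): print(tilt,x,[(proj("scene",g+A@np.array([x,y,-L])).round(1).tolist()) for y in(-.03,.03)],(g+A@np.array([x,0,-L])).round(4))
E
python3 -c "
from h import *
for t in(22,11,0): foot(t)"
```

```text
22 0.017 [[183.3, 285.2], [204.4, 273.9]] [ 0.5511 -0.3611  0.0359]
22 -0.017 [[180.3, 277.2], [201.1, 266.2]] [ 0.5205 -0.3687  0.0231]
11 0.017 [[181.7, 280.8], [202.6, 269.7]] [ 0.5336 -0.3654  0.0271]
11 -0.017 [[178.0, 271.6], [198.5, 260.8]] [ 0.5012 -0.3736  0.0206]
0 0.017 [[179.7, 275.6], [200.3, 264.7]] [ 0.5148 -0.3701  0.022 ]
0 -0.017 [[175.2, 265.5], [195.6, 254.8]] [ 0.4819 -0.3784  0.022 ]
```

Call:
move_arm --motion '[{"tx":0,"ty":0,"tz":0.006,"twist":0},{"tx":0,"ty":0,"tz":0.005,"twist":0},{"tx":0,"ty":0,"tz":0.002,"twist":0},{"tx":0,"ty":0,"tz":0.001,"twist":0},{"tx":0,"ty":0,"tz":0,"twist":0}]'

```text
clock: 13.85
position: [0.4982, -0.3742, 0.0917]
ee_rot: [0.383, -3.118, -0.0]
force: [0.4, -0.5, -2.3]
width: 0.652
gripper_force: 6.0
```

Call:
move_arm --motion '[{"tx":0,"ty":0,"tz":0.001,"twist":0},{"tx":0,"ty":0,"tz":0,"twist":0}]'

```text
clock: 14.05
position: [0.4984, -0.3743, 0.0909]
ee_rot: [-0.383, 3.118, -0.0]
force: [0.4, 0.3, -3.0]
width: 0.651
gripper_force: 6.0
```

Call:
move_arm --motion '[{"tx":0,"ty":0,"tz":0.001,"twist":0},{"tx":0,"ty":0,"tz":0,"twist":0}]'

```text
clock: 14.25
position: [0.4984, -0.3742, 0.0899]
ee_rot: [0.383, -3.118, -0.0]
force: [-0.4, -0.3, -3.1]
width: 0.655
gripper_force: 6.0
```

Still hanging just above the floor. I loosen the grip a little so it can swing, while it is too low to fall.

Call:
move_arm --motion '[{"tx":0,"ty":0,"tz":0,"twist":0},{"tx":0,"ty":0,"tz":0,"twist":0},{"tx":0,"ty":0,"tz":0,"twist":0},{"tx":0,"ty":0,"tz":0,"twist":0}]' --squeeze 4

```text
clock: 14.65
position: [0.4984, -0.3742, 0.0899]
ee_rot: [-0.383, 3.118, 0.0]
force: [-0.2, 0.3, -2.7]
width: 0.655
gripper_force: 4.0
```

```bash
cat >> h.py <<'E'
def crop(f):
    a=arm.get_image("scene"); s=a[210:310,150:250,::-1]; s=cv2.resize(s,(500,500),interpolation=2)
    cv2.imwrite(f,s)
E
python3 - <<'E'
from h import *
crop('pics/c6.png')
for t in(22,11,0): foot(t)
E
```

```text
22 0.017 [[185.1, 287.3], [206.0, 276.1]] [ 0.5511 -0.361   0.0198]
22 -0.017 [[182.1, 279.4], [202.6, 268.5]] [ 0.5205 -0.3687  0.0071]
11 0.017 [[183.5, 282.9], [204.1, 271.9]] [ 0.5336 -0.3654  0.0111]
11 -0.017 [[179.8, 273.8], [200.0, 263.1]] [ 0.5013 -0.3736  0.0046]
0 0.017 [[181.5, 277.8], [201.9, 267.0]] [ 0.5149 -0.3701  0.0059]
0 -0.017 [[177.0, 267.8], [197.1, 257.2]] [ 0.4819 -0.3784  0.0059]
```

View pics/c6.png

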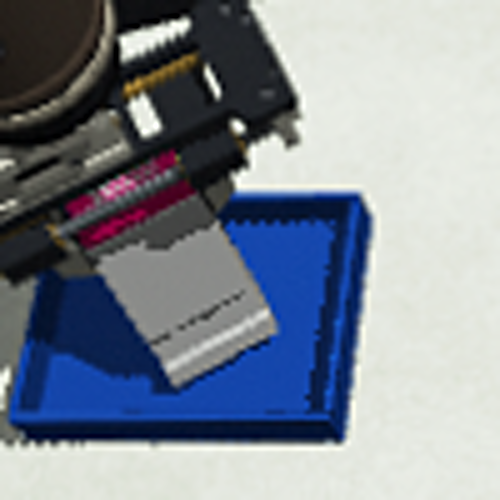

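The foot edge at image (186,288)–(206,276) means it is still tilted 22°. I touch the lower edge to the floor and roll it upright about that edge.

Call:
move_arm --motion '[{"tx":0,"ty":0,"tz":0.001,"twist":0},{"tx":0,"ty":0,"tz":0,"twist":0}]'

```text
clock: 14.9
position: [0.4985, -0.3744, 0.0891]
ee_rot: [-0.383, 3.118, -0.0]
force: [-0.6, 0.9, -0.3]
width: 0.653
gripper_force: 4.0
```

Call:
move_arm --motion '[{"tx":0,"ty":0,"tz":0.001,"twist":0},{"tx":0,"ty":0,"tz":0,"twist":0}]'

```text
clock: 15.1
position: [0.4986, -0.3745, 0.0885]
ee_rot: [-0.383, 3.117, -0.001]
force: [-0.8, 0.4, 4.6]
width: 0.655
gripper_force: 4.0
```

Call:
move_arm --motion '[{"tx":0,"ty":0,"tz":0.0005,"twist":0},{"tx":0,"ty":0,"tz":0,"twist":0}]'

```text
clock: 15.3
position: [0.4985, -0.3745, 0.0879]
ee_rot: [-0.383, 3.118, -0.001]
force: [-1.4, 1.5, 5.9]
width: 0.653
gripper_force: 4.0
```

Call:
move_arm --motion '[{"tx":-0.002,"ty":0,"tz":-0.0004,"twist":0},{"tx":-0.002,"ty":0,"tz":-0.0004,"twist":0},{"tx":-0.002,"ty":0,"tz":-0.0003,"twist":0},{"tx":-0.002,"ty":0,"tz":-0.0003,"twist":0},{"tx":-0.002,"ty":0,"tz":-0.0003,"twist":0},{"tx":-0.002,"ty":0,"tz":-0.0002,"twist":0},{"tx":0,"ty":0,"tz":0,"twist":0}]'

```text
clock: 16.0
position: [0.5105, -0.3712, 0.0892]
ee_rot: [-0.383, 3.118, -0.0]
force: [0.5, -0.8, 1.1]
width: 0.653
gripper_force: 4.0
```

```bash
cat >> h.py <<'E'
def edge():
    # foot's front edge seen in the scene: lowest bright white pixels inside the tray
    a=arm.get_image("scene"); h=cv2.cvtColor(a,cv2.COLOR_RGB2HSV); m=cv2.inRange(h,(0,0,90),(180,70,255)); w=np.zeros_like(m); w[235:292,165:222]=255; m&=w
    n,l,st,ce=cv2.connectedComponentsWithStats(m); print([(st[i].tolist()) for i in range(1,n) if st[i][4]>60])
    u=[(c,int(np.nonzero(m[:,c])[0].max())) for c in range(182,208,3) if m[:,c].any()]; print(u)
E
python3 - <<'E'
from h import *
edge()
for t in(22,16,11,5,0): foot(t)
print(to([.5,-.37,.1]))
E
```

```text
[[201, 235, 21, 13, 212], [165, 236, 13, 14, 75], [171, 257, 35, 31, 562]]
[(182, 282), (185, 287), (188, 286), (191, 284), (194, 282), (197, 281), (200, 279), (203, 278), (206, 247)]
22 0.017 [[186.9, 291.3], [207.9, 280.0]] [ 0.5632 -0.358   0.0191]
22 -0.017 [[183.9, 283.2], [204.4, 272.2]] [ 0.5326 -0.3657  0.0063]
16 0.017 [[186.1, 289.0], [206.9, 277.8]] [ 0.5538 -0.3603  0.0139]
16 -0.017 [[182.7, 280.2], [203.1, 269.3]] [ 0.5221 -0.3683  0.0045]
11 0.017 [[185.3, 286.9], [206.0, 275.7]] [ 0.5457 -0.3624  0.0103]
11 -0.017 [[181.5, 277.6], [201.8, 266.8]] [ 0.5133 -0.3705  0.0038]
5 0.017 [[184.3, 284.1], [204.8, 273.1]] [ 0.5356 -0.3649  0.0071]
5 -0.017 [[180.0, 274.3], [200.3, 263.6]] [ 0.5027 -0.3732  0.0041]
0 0.017 [[183.3, 281.6], [203.7, 270.7]] [ 0.5269 -0.3671  0.0052]
0 -0.017 [[178.7, 271.5], [198.9, 260.9]] [ 0.494  -0.3754  0.0052]
t 16.05 pos [ 0.5105 -0.3712  0.0892] yaw_y 104.02 F [ 1.   0.4 -2.1] w 0.657
[ 0.0098  0.0037 -0.0108]
```

It is working: the foot edge now fits about 14° of tilt. I go on with the roll.

Call:
move_arm --motion '[{"tx":-0.0025,"ty":0,"tz":0,"twist":0},{"tx":-0.0025,"ty":0,"tz":0,"twist":0},{"tx":-0.0025,"ty":0,"tz":0,"twist":0},{"tx":-0.0025,"ty":0,"tz":0,"twist":0},{"tx":-0.0025,"ty":0,"tz":0,"twist":0},{"tx":-0.0025,"ty":0,"tz":0,"twist":0},{"tx":0,"ty":0,"tz":0,"twist":0}]'

```text
clock: 16.75
position: [0.5251, -0.3675, 0.0892]
ee_rot: [-0.384, 3.118, -0.0]
force: [1.1, 0.2, -0.8]
width: 0.648
gripper_force: 4.0
```

```bash
python3 - <<'E'
from h import *
edge()
for t in(16,11,5,0): foot(t)
print(to([.5,-.37,.1]))
E
```

```text
[[205, 235, 17, 13, 131], [165, 241, 15, 14, 81], [174, 262, 32, 27, 430]]
[(182, 282), (185, 287), (188, 287), (191, 285), (194, 284), (197, 282), (200, 280), (203, 279), (206, 247)]
16 0.017 [[188.2, 293.7], [209.2, 282.3]] [ 0.5683 -0.3566  0.0139]
16 -0.017 [[184.7, 284.7], [205.2, 273.7]] [ 0.5366 -0.3646  0.0045]
11 0.017 [[187.4, 291.5], [208.2, 280.2]] [ 0.5602 -0.3587  0.0104]
11 -0.017 [[183.5, 282.1], [204.0, 271.1]] [ 0.5278 -0.3668  0.0039]
5 0.017 [[186.3, 288.7], [207.0, 277.5]] [ 0.5501 -0.3612  0.0071]
5 -0.017 [[182.0, 278.8], [202.4, 267.9]] [ 0.5172 -0.3695  0.0041]
0 0.017 [[185.3, 286.2], [205.9, 275.1]] [ 0.5414 -0.3634  0.0052]
0 -0.017 [[180.7, 275.9], [201.0, 265.1]] [ 0.5085 -0.3717  0.0052]
t 16.8 pos [ 0.525  -0.3675  0.0892] yaw_y 104.02 F [ 0.9  0.3 -1.5] w 0.655
[ 0.0248  0.0037 -0.0108]
```

Call:
move_arm --motion '[{"tx":-0.0025,"ty":0,"tz":0.0002,"twist":0},{"tx":-0.0025,"ty":0,"tz":0.0002,"twist":0},{"tx":-0.0025,"ty":0,"tz":0.0003,"twist":0},{"tx":-0.002,"ty":0,"tz":0.0003,"twist":0},{"tx":0,"ty":0,"tz":0,"twist":0}]'

```text
clock: 17.3
position: [0.5344, -0.3652, 0.0883]
ee_rot: [-0.384, 3.118, -0.0]
force: [1.1, -0.3, -0.6]
width: 0.651
gripper_force: 4.0
```

```bash
python3 - <<'E'
from h import *
edge()
for t in(5,0,-5): foot(t)
print(to([.5,-.37,.1]))
E
```

```text
[[212, 235, 10, 15, 109], [165, 244, 17, 15, 84], [176, 265, 31, 24, 329]]
[(182, 283), (185, 287), (188, 288), (191, 286), (194, 284), (197, 283), (200, 281), (203, 279), (206, 278)]
5 0.017 [[187.8, 291.7], [208.5, 280.5]] [ 0.5594 -0.3589  0.0062]
5 -0.017 [[183.4, 281.8], [203.8, 270.8]] [ 0.5265 -0.3672  0.0032]
0 0.017 [[186.7, 289.2], [207.3, 278.1]] [ 0.5508 -0.3611  0.0043]
0 -0.017 [[182.1, 278.9], [202.5, 268.1]] [ 0.5178 -0.3694  0.0043]
-5 0.017 [[185.6, 286.6], [206.1, 275.5]] [ 0.542  -0.3633  0.0032]
-5 -0.017 [[180.7, 276.0], [201.0, 265.2]] [ 0.5091 -0.3715  0.0062]
t 17.35 pos [ 0.5343 -0.3652  0.0883] yaw_y 104.02 F [ 1.  -0.7 -0.7] w 0.654
[ 0.0344  0.0037 -0.0117]
```

Upright to within about 1°, and the floor is carrying it. I seat it, then release gently.

Call:
move_arm --motion '[{"tx":0,"ty":0,"tz":0.0005,"twist":0},{"tx":0,"ty":0,"tz":0.0005,"twist":0},{"tx":0,"ty":0,"tz":0,"twist":0}]'

```text
clock: 17.65
position: [0.5344, -0.3653, 0.0879]
ee_rot: [-0.383, 3.117, -0.0]
force: [0.6, 1.3, 4.3]
width: 0.654
gripper_force: 4.0
```

Call:
move_arm --motion '[{"tx":0,"ty":0,"tz":0,"twist":0},{"tx":0,"ty":0,"tz":0,"twist":0},{"tx":0,"ty":0,"tz":0,"twist":0},{"tx":0,"ty":0,"tz":0,"twist":0}]' --gripper -0.45

```text
clock: 18.05
position: [0.5335, -0.3654, 0.0871]
ee_rot: [0.383, -3.118, -0.0]
force: [-0.7, 0.3, -0.0]
width: 0.724
gripper_force: 0.0
```

Call:
move_arm --motion '[{"tx":0,"ty":0,"tz":0,"twist":0},{"tx":0,"ty":0,"tz":0,"twist":0},{"tx":0,"ty":0,"tz":0,"twist":0},{"tx":0,"ty":0,"tz":0,"twist":0},{"tx":0,"ty":0,"tz":0,"twist":0}]' --gripper -1

```text
clock: 18.55
position: [0.5338, -0.3654, 0.0873]
ee_rot: [-0.383, 3.118, 0.0]
force: [-0.5, -0.8, -0.3]
width: 0.995
gripper_force: 0.0
```

Call:
move_arm --motion '[{"tx":0,"ty":0,"tz":-0.01,"twist":0},{"tx":0,"ty":0,"tz":-0.02,"twist":0},{"tx":0,"ty":0,"tz":-0.03,"twist":0},{"tx":0,"ty":0,"tz":-0.04,"twist":0},{"tx":0,"ty":0,"tz":-0.04,"twist":0},{"tx":0.03,"ty":0,"tz":-0.03,"twist":0},{"tx":0.04,"ty":0,"tz":0,"twist":0},{"tx":0.04,"ty":0,"tz":0,"twist":0},{"tx":0,"ty":0,"tz":0,"twist":0}]'

```text
clock: 19.45
position: [0.4209, -0.3951, 0.2592]
ee_rot: [0.37, -3.119, 0.002]
force: [0.6, 0.5, 0.5]
width: 0.998
gripper_force: 0.0
```

```bash
python3 - <<'E'
from h import *
print(to([.5,-.37,.1]))
a=arm.get_image("scene")[190:390,110:350,::-1];b=arm.get_image("top")[95:265,180:480,::-1]
cv2.imwrite('pics/c7.png',np.hstack([cv2.resize(a,(360,300),interpolation=2),cv2.resize(b,(430,300),interpolation=2)]))
E
```

```text
t 19.45 pos [ 0.4209 -0.3951  0.2592] yaw_y 103.55 F [0.6 0.5 0.5] w 0.998
[-0.0828  0.0061  0.1591]
```

View pics/c7.png

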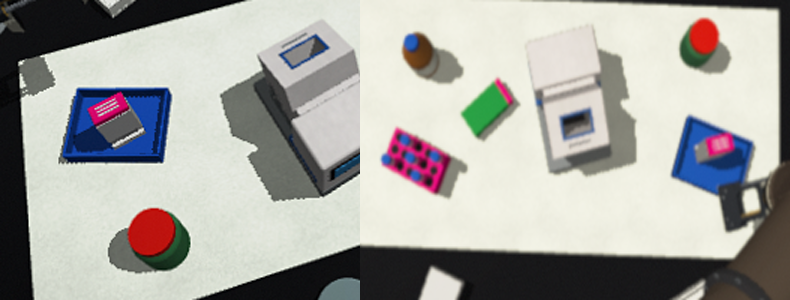

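The cartridge stands in the blue tray (left crop, cap at (108,110)); the rack, bottle and jar are unmoved. I check the cap height, then hand in.

```bash
python3 - <<'E'
from h import *
P=[]
for n,(r0,r1,c0,c1) in(("scene",(235,290,150,220)),("top",(150,200,395,450))):
    m=cv2.inRange(cv2.cvtColor(arm.get_image(n),cv2.COLOR_RGB2HSV),(155,120,120),(175,255,255)); w=np.zeros_like(m); w[r0:r1,c0:c1]=255
    P.append(cv2.minAreaRect(cv2.findNonZero(m&w))[0])
p,e=tri(*P); print(p.round(3),round(e,4))
if .105<p[2]<.14: print(arm.sign_off())
E
```

```text
[ 0.534 -0.365  0.119] 0.0039
the job is handed in; nothing more can be done
None
```

I pressed the cartridge until its latch let go, pulled it free and stood it upright in the blue tray. The tube rack, bottle and jar look unmoved in the final picture, and I handed the job in at about 19.6 s.

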